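# Lock the desoldering pump and take off its nozzle cap of unknown hand

## Task

Turn the stand's black lock collar by its red post until the lever points at the green locked mark, so that the desoldering pump is clamped. Then twist off the pump's brass nozzle cap, which may be right-handed or left-handed (feel which way it gives, one way is blocked), and lift it up clear of the pump. Finish while still holding the cap in the gripper, level and still, a good 5 cm above the pump; leave the collar locked and everything else on the bench where it is.

Things in the scene. Friction and masses are not known exactly. Their poses are not given: they have to be found in the camera images.
- stand: Fixed steel plate, 170 x 190 x 12 mm (x -120 to +50, y -95 to +95 mm of this frame), in which the blue desoldering pump (barrel 38 mm wide) stands upright. Origin: on the pump's axis at bench level; z up. The cap sits on the pump's shoulder at z = 115 mm. On the plate, 101 mm from the axis: a red mark (open) at 140 and a green mark (locked) at 220 degrees counter-clockwise from x, seen from above.
- collar (a joint): Black lock collar (72 mm wide, z = 32 to 50 mm) turning about the pump's vertical axis; its lever carries the red post. 0: lever at the red open mark; grows counter-clockwise seen from above; 1.40 rad: lever at the green locked mark; end stops at -0.05 and 1.45. Starts between 0 and 0.45. Light friction (0.1 N m, 1 to 2 N at the post); stays where it is left. Locked counts from 1.30 up.
- collar_post (a point): Middle of the red upright post on the collar's lever: a round post 14 mm in diameter, 90 mm from the pump's axis, standing free from z = 46 to z = 88 mm; this point is at z = 67 mm. The post does not turn on its lever and may be pinched from above or pushed sideways.
- lock_mark (a point): Fixed point where the middle of the red post stands when the lever points exactly at the green locked mark (collar at 1.40 rad); 90 mm from the pump's axis, at z = 67 mm.
- cap: Loose brass nozzle cap, about 160 g, ribbed, nearly round: 35 mm across, 36 mm high; on top a white nozzle (14 mm wide, 14 mm high) and a black index line along its own +x. Origin: centre of its underside, z up; at the start it sits at z = 115 mm, index line along the stand's x. It does not rise as it turns and turns with almost no resistance; it is clear of the pump once lifted 17 mm.
- cap_grip (a point): Point on the cap's axis, 26 mm above its underside, where it can be gripped from above. Quarter-turn cap: one way it meets a hard stop after about 10 degrees; the other way it turns freely, lifts off once turned 50 degrees or more (70 to 80 is best) and stops at about 100. Which way is free changes from start to start and cannot be seen. Until turned far enough it lifts only 2 mm.
- ruler_block: Loose bystander: steel ruler block, 150 x 25 x 14 mm, lying along its x axis; origin under its centre.
- varistor: Loose bystander: green varistor disc, 24 mm in diameter, 6 mm high, lying flat; origin under its centre.
- logic_probe: Loose bystander: red logic probe, 155 mm long, 18 mm thick, lying along its x axis; origin under it.
- screwdriver: Loose bystander: screwdriver, 170 mm long, about 30 mm thick at most, lying along its x axis.
- spool: Loose bystander: upright spool, 56 mm in diameter, 34 mm high; origin under its centre.
- parts_jar: Fixed bystander: clear parts jar, 88 mm in diameter, with an orange funnel (106 mm across, its rim at z = 186 mm) fixed above it on a post 62 mm to its +x; origin under the jar's centre.
Things that resemble listed ones, but are neither listed nor needed, are in the scene too. Several things have the shape of the cap; the one meant has the colours described above.

How it is judged:
By the outcome, as a careful person would: the job done as asked, in the order asked, and still so for the second after the job is handed in, while the arm keeps its last pose, push and grip.
It also fails if it takes over 61 s, if anything falls off the work surface, if the arm or the gripper's body presses on something with over 40 N, if the wrist force passes 120 N, or if a joint passes its speed limit or range.

## Robot

A 6-joint arm with a two-finger parallel gripper is mounted at the origin on the work surface. World frame = base frame: x ahead of the robot, y to its left, z up, the work surface at z = 0. Lengths are in m, angles in rad, forces in N, time in s.
With the tool pointing down it reaches from about 0.35 to 1 m from the base axis. Payload 7.1 kg.
Tool frame: the origin (TCP) lies between the finger pads; the fingertips stand 19 mm ahead of it and the grasp point (between the pads) is the TCP (robot.tcp_to_tips is the distance from the TCP to the fingertips, in m); z points along the fingers, y is the line along which they close (so a half turn about z gives the same grasp; the last joint's range is limited). The gripper opens to 85 mm and grips with 20 to 120 N. Pads are 22 mm wide; open, the fingers measure 114 mm over their backs; the gripper's body (76 mm by 85 mm) begins 54 mm behind the grasp point. The pads swing forward as they close: fully open they stand 13 mm farther back than shut.
Start: joints at [-1.271, 0.423, 1.63, -0, 1.089, -0.019], TCP at [0.196, -0.593, 0.25] pointing down, gripper open.
Joint ranges: [-3, 3], [-0.9, 2.11], [0.09, 2.58], [-1.31, 4.45], [0.11, 2.69], [-2.54, 2.54]. Speed limits (rad/s): [2.39, 2.39, 3.01, 3.14, 3.14, 3.14].

## Interface

Orientations are given as a 3x3 rotation matrix whose columns are the frame's x, y, z axes.
In Python, from cell import robot, viewer, ticket gives the robot as it stands.
- The arm moves only by the tool drive_tool, never from a script. Its argument "moves" is a list of rows, each a list of 6 numbers: the shift along the tool's x, y, z in mm, then the turn, a rotation vector about the tool's x, y, z in degrees. In form: [[x, y, z, wx, wy, wz], ...]. A call has 1 to 12 rows; each row shifts and turns the commanded pose from where the row before left it, along the tool's axes as they then stand; what a row does not reach is not made up. A row lasts 1/8 s, in which the tool goes at most 62.5 mm and 10.7 degrees, less where a joint would pass 70% of its speed; a pose out of reach is approached as far as the arm can. A call is refused whole if a number of a shift passes 62.5 or a number of a turn 10.7, either way. A call with a gripper value outside its range is refused whole. "fingers" is the closure, from -1 (fully open) to 1 (shut), so that 0 is half open, set as the call begins (left out, the last holds). The fingers move at their own pace and stop on an object; the grip force is fixed at half the most. Time passes only in rows, so rows that do not move let the fingers close. It gives the time, the measured TCP pose, the force, the opening and the grip force at its end, in the units of the state.
- robot.read_state(): the state, without advancing time (a new reading comes with each control period).
- viewer.snapshot(name): name is "side" or "top" or "wrist"; returns the picture (384x512x3 uint8, red, green, blue); there is no depth.
- viewer.calibration(name): a dict with "fx", "fy", "cx", "cy" (pixels), "k1" (the pictures are not rectified: a ray, as slopes to the right and down, at radius r is drawn at 1 + k1 r^2 times it, then the intrinsics apply), "R" (3x3) and "t" (3): a world point X has camera coordinates R X + t. Camera axes: x right, y down, z forward; pixel columns grow to the right and rows downward; lengths in m; the calibration is good to about 2 mm. A picture is of the moment at which its call begins: read the wrist's pose just before it. calibration takes no time and is no camera call; for the wrist camera it gives the pose at the moment of the call.
- ticket.sign_off(): hands the job in; it is judged then, once.
The state is a dict: "time": time; "joints": joint angles; "joint_vel": joint speeds; "tau": joint torques, N m; "tool_pos": TCP position; "tool_rot": TCP orientation; "force": force on the tool from outside, world axes, zero at the start; "moment": the same for the moment, N m; "width": opening from 0.0 (shut) to 1.0 (fully open); "grasp_force": force on a finger pad.
Only numpy, scipy, OpenCV 4.12 (cv2) and the standard library are available. Lean on these libraries where they do the work, as an engineer would, in place of code of your own. Each camera call takes 0.05 s, during which the arm holds its last target. There are 200 camera calls.

## Working session

There is one attempt and no reset: what is moved stays moved. The work goes in short steps, Python scripts to look and compute and a tool call to move; the robot and the scene stay as the last step left them, time stands still between calls to the robot, and variables do not carry over. Pictures are saved under pics/ and viewed, at most 10 in all, crops included, and the job is handed in when it is done.

Besides the shell and the picture viewer there is one more tool, called after ">>>" as name(argument=value, ...) on one line, values as JSON. drive_tool: Moves the arm, as the interface text tells. Its arguments: {"type":"object","properties":{"moves":{"type":"array"},"fingers":{"type":"number"}},"required":["moves"]}

```bash
mkdir -p pics; cat > h.py <<'E'
import numpy as np,cv2
from cell import robot,viewer,ticket
def ray(c,u,v):
    a=np.array([(u-c['cx'])/c['fx'],(v-c['cy'])/c['fy']]);s=a.copy()
    for _ in range(20): s=a/(1+c['k1']*(s@s))
    R=np.array(c['R']);return -R.T@np.array(c['t']),R.T@np.array([s[0],s[1],1])
def plane(c,u,v,z):
    o,d=ray(c,u,v);return o+d*(z-o[2])/d[2]
def proj(c,X):
    p=np.array(c['R'])@np.array(X)+np.array(c['t']);s=p[:2]/p[2];s=s*(1+c['k1']*(s@s))
    return np.array([c['fx']*s[0]+c['cx'],c['fy']*s[1]+c['cy']])
E
python3 - <<'E'
from h import *
a=viewer.snapshot('top');b=viewer.snapshot('side')
for n,i in (('top',a),('side',b)):
    cv2.imwrite(f'pics/{n}0.png',i[:,:,::-1])
    c=viewer.calibration(n);print(n,c['fx'],c['k1'],(-np.array(c['R']).T@np.array(c['t'])).round(3),np.array(c['R']).round(2).tolist())
cv2.imwrite('pics/both.png',cv2.resize(np.vstack([a,b])[:,:,::-1],None,fx=.78,fy=.78))
print(robot.read_state())
E
```

```text
top 360.6369285526979 -0.08160019367469647 [ 0.38  -0.013  1.208] [[-0.01, -1.0, 0.01], [-0.99, 0.0, -0.14], [0.14, -0.02, -0.99]]
side 417.7177353916889 -0.009751311873644513 [0.113 0.789 0.74 ] [[-0.89, -0.45, 0.01], [-0.27, 0.52, -0.81], [0.36, -0.72, -0.59]]
{'time': 0.1, 'joints': array([-1.27101249e+00,  4.23795158e-01,  1.63062870e+00, -2.80656240e-06,
        1.08861186e+00, -1.89888321e-02]), 'joint_vel': array([ 0.00170803, -0.0012842 , -0.00285596, -0.00154783, -0.0007431 ,
       -0.00101584]), 'tau': array([ 2.92191971e-04, -5.58428049e+01, -2.82446069e+01, -3.19104367e-05,
        3.00542873e-03, -7.09225276e-06]), 'tool_pos': array([ 0.19576375, -0.59304211,  0.24959827]), 'tool_rot': array([[ 9.49620377e-01,  3.13402227e-01, -4.28532720e-04],
       [ 3.13402519e-01, -9.49619378e-01,  1.37797112e-03],
       [ 2.49162441e-05, -1.44285269e-03, -9.99998959e-01]]), 'force': array([0.6938017 , 0.20889688, 0.07807341]), 'moment': array([-0.02812429, -0.03924676, -0.0359102 ]), 'grasp_force': 0.0, 'width': 0.9971967708541917}
```

View pics/top0.png

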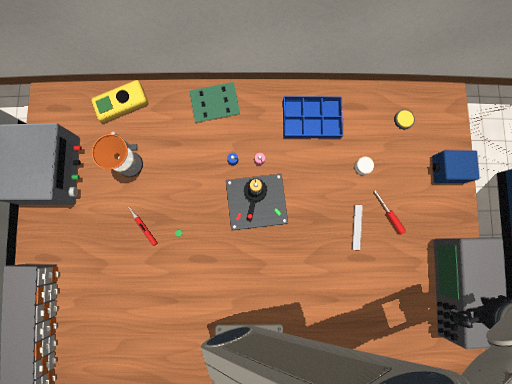

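View pics/side0.png

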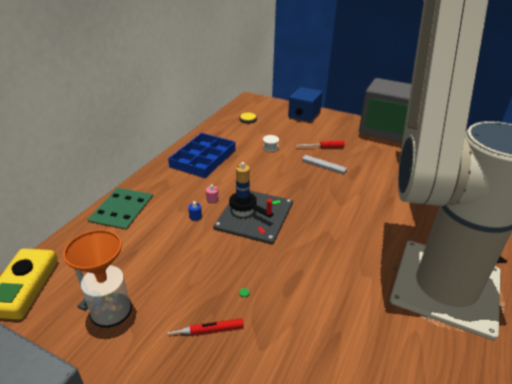

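Top view: the brass cap candidates are the brass one on the pump (256,185), a blue lookalike (232,158) and a pink one (260,158). By the description it is the brass one. For the red post, the candidates are the post (250,216), the red mark (239,216), the probe and the screwdriver handle. The green mark is at (278,212). I'll measure these and check a close crop.

```bash
python3 - <<'E'
from h import *
def blobs(n,box,zs):
    i=cv2.imread(f'pics/{n}0.png');c=viewer.calibration(n);x0,y0,x1,y1=box
    h=cv2.cvtColor(i[y0:y1,x0:x1],cv2.COLOR_BGR2HSV)
    R=((h[...,0]<6)|(h[...,0]>174))&(h[...,1]>170)&(h[...,2]>80)
    G=(abs(h[...,0].astype(int)-65)<15)&(h[...,1]>120)
    B=(abs(h[...,0].astype(int)-21)<6)&(h[...,1]>90)&(h[...,2]>120)
    for nm,m in(('R',R),('G',G),('B',B)):
        k,_,st,ce=cv2.connectedComponentsWithStats(m.astype(np.uint8))
        for j in range(1,k):
            if st[j,4]>5:
                u,v=ce[j]+[x0,y0];print(n,nm,st[j],u.round(1),v.round(1),[plane(c,u,v,z).round(4)[:2].tolist() for z in zs])
    return cv2.resize(i[y0:y1,x0:x1],None,fx=5,fy=5,interpolation=cv2.INTER_CUBIC)
a=blobs('top',(220,170,296,232),(.012,.08,.15));b=blobs('side',(210,155,300,245),(.012,.067,.135))
cv2.imwrite('pics/crop.png',np.hstack([cv2.resize(a,(int(a.shape[1]*450/a.shape[0]*.6),270)),cv2.resize(b,(400,400))[:270]]))
E
```

```text
top R [16 43  6  7 16] 238.5 216.0 [[0.4595, 0.0331], [0.455, 0.0305], [0.4503, 0.0278]]
top R [28 44  4  5 18] 249.5 216.0 [[0.4594, -0.0034], [0.4549, -0.0039], [0.4502, -0.0045]]
top G [54 39  7  6 23] 277.2 211.4 [[0.4743, -0.0956], [0.469, -0.0909], [0.4634, -0.086]]
top B [ 30   9  12  13 105] 255.5 184.9 [[0.5635, -0.0236], [0.5531, -0.023], [0.5423, -0.0223]]
side R [57 44  5 15 59] 268.6 205.9 [[0.4858, -0.0689], [0.4577, -0.0041], [0.4228, 0.076]]
side R [48 72  7  6 23] 261.1 229.8 [[0.4601, 0.033], [0.4339, 0.0901], [0.4015, 0.1606]]
side G [62 45  9  4 27] 276.0 201.7 [[0.4754, -0.0966], [0.448, -0.0298], [0.4142, 0.0529]]
side B [26 10 14  8 78] 242.4 168.7 [[0.6422, -0.2058], [0.6023, -0.1306], [0.5528, -0.0377]]
```

View pics/crop.png

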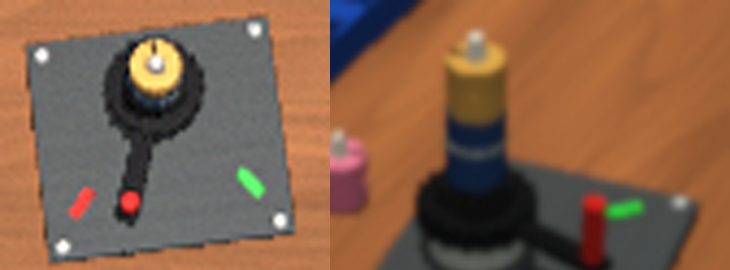

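The crop confirms the brass cap with its white nozzle on the blue pump, and the red post upright on the lever at top (249.5,216). From the marks, the axis is about (0.544,-0.0225), stand yaw is 6.7°, and the collar is at about 0.375 rad. I'll move above the post.

>>> drive_tool(moves=[[36,-40,0,0,0,0],[36,-40,0,0,0,0],[36,-40,0,0,0,0],[36,-40,0,0,0,0],[36,-40,0,0,0,0],[36,-40,0,0,0,0],[36,-40,0,0,0,0],[36,-40,0,0,0,0],[36,-40,0,0,0,0],[36,-40,0,0,0,0],[36,-40,0,0,0,0],[36,-40,0,0,0,0]], fingers=0.2)

```text
time: 1.6
tool_pos: [0.4561, -0.0005, 0.2503]
tool_rot: [[0.95, 0.314, 0.0], [0.314, -0.95, -0.0], [0.0, 0.0, -1.0]]
force: [1.1, -0.0, -0.5]
width: 0.402
grasp_force: 0.0
```

>>> drive_tool(moves=[[0,0,0,0,0,10],[0,0,0,0,0,10],[0,0,0,0,0,10],[0,0,0,0,0,0]])

```text
time: 2.1
tool_pos: [0.4555, -0.0022, 0.2501]
tool_rot: [[0.979, -0.202, -0.001], [-0.202, -0.979, -0.0], [-0.001, 0.0, -1.0]]
force: [0.7, -0.2, 0.7]
width: 0.397
grasp_force: 0.0
```

```bash
cat >> h.py <<'E'
AX=np.array([.5441,-.0225])
def need(x,y,z,yaw):
    s=robot.read_state();R=s['tool_rot'];p=s['tool_pos']
    cur=np.degrees(np.arctan2(R[1,1],R[0,1]))
    print('t',s['time'],'pos',p.round(4),'yawy',cur.round(2),'j6',s['joints'][5].round(2),'F',s['force'].round(1),'w',s['width'].round(3))
    print('tool shift mm',(R.T@(np.array([x,y,z])-p)*1000).round(1),'wz',-(((yaw-cur)+180)%360-180),'tilt',R[2].round(4))
E
python3 - <<'E'
from h import *
need(.4557,-.004,.078,258.2)
i=viewer.snapshot('wrist');cv2.imwrite('pics/w1.png',i[:,:,::-1])
E
```

```text
Traceback (most recent call last):
  File "h.py", line 16, in need
    print('t',s['time'],'pos',p.round(4),'yawy',cur.round(2),'j6',s['joints'][5].round(2),'F',s['force'].round(1),'w',s['width'].round(3))
                                                                                                                      ^^^^^^^^^^^^^^^^
AttributeError: 'float' object has no attribute 'round'
```

```bash
sed -i "s/s\['width'\].round(3)/round(float(s['width']),3)/" h.py
python3 - <<'E'
from h import *
need(.4557,-.004,.078,258.2)
c=viewer.calibration('wrist')
i=viewer.snapshot('wrist');cv2.imwrite('pics/w1.png',i[:,:,::-1])
h=cv2.cvtColor(i,cv2.COLOR_RGB2HSV)
for nm,m,z in(('R',((h[...,0]<6)|(h[...,0]>174))&(h[...,1]>170)&(h[...,2]>60),(.012,.067,.088)),('G',(abs(h[...,0].astype(int)-65)<15)&(h[...,1]>120),(.012,)),('B',(abs(h[...,0].astype(int)-21)<6)&(h[...,1]>90)&(h[...,2]>120),(.151,))):
    k,_,st,ce=cv2.connectedComponentsWithStats(m.astype(np.uint8))
    for j in range(1,k):
        if st[j,4]>60: print(nm,st[j],ce[j].round(1),[plane(c,*ce[j],q).round(4)[:2].tolist() for q in z])
E
```

```text
t 2.1 pos [ 0.4555 -0.0022  0.2501] yawy -101.64 j6 1.74 F [ 0.7 -0.2  0.7] w 0.397
tool shift mm [  0.7   1.7 172.1] wz 0.16475642019611314 tilt [-6.e-04  1.e-04 -1.e+00]
R [218 158  14  22 163] [224.2 168.2] [[0.4608, 0.0343], [0.4711, 0.0266], [0.475, 0.0236]]
R [250 165  15  23 281] [256.6 176.5] [[0.4435, -0.0002], [0.4565, -0.0027], [0.4614, -0.0036]]
R [  0 240  43  42 789] [ 18.6 262.3] [[0.3947, 0.3217], [0.4151, 0.2702], [0.4229, 0.2505]]
G [323 124  22  18 198] [333.4 132.6] [[0.4757, -0.0946]]
G [ 74 230  19  18 263] [ 82.8 238.5] [[0.4098, 0.2273]]
B [   0    0   64   29 1079] [22.5 10. ] [[0.6121, 0.1166]]
B [ 47   0  70  17 253] [82.1  6.4] [[0.6057, 0.0786]]
B [116   0  34  11 145] [135.    5.2] [[0.5992, 0.0457]]
B [172   0  49  12 158] [197.3   4.5] [[0.5914, 0.0075]]
B [331   0  39   9 103] [346.6   2.7] [[0.5738, -0.0836]]
B [335   0  65  22 243] [363.   10.9] [[0.5672, -0.0931]]
B [ 354    0  158   53 2800] [440.4  23.4] [[0.5507, -0.1409]]
B [220   6  98  25 497] [266.1  17.7] [[0.5754, -0.0329]]
B [ 37  15  43  15 143] [58.9 21.9] [[0.6005, 0.0962]]
B [145  19 
[... 2083 characters left out ...]
107 252  80  19 308] [150.9 261.2] [[0.4266, 0.0877]]
B [222 259  25   8  68] [232.5 262.2] [[0.4131, 0.0255]]
B [ 84 260 100  21 236] [136.3 270.3] [[0.4212, 0.1014]]
B [ 396  263  116   42 1776] [464.3 284.3] [[0.3554, -0.1526]]
B [ 25 267  44  17 136] [ 49.  274.7] [[0.4311, 0.1717]]
B [  0 299  42  17 295] [ 18.9 306.8] [[0.4076, 0.2088]]
B [284 308  14  17 145] [290.5 315.9] [[0.3551, -0.0102]]
B [ 456  313   56   31 1093] [488.9 329. ] [[0.3063, -0.1734]]
B [   0  315   67   33 1111] [ 28.6 329.9] [[0.3844, 0.2104]]
B [401 341  14  16  66] [407.8 347.5] [[0.3021, -0.1038]]
B [357 355  17  18 155] [363.2 364.7] [[0.2918, -0.0641]]
B [125 374  28  10 159] [139.4 379.5] [[0.3151, 0.1334]]
```

View pics/w1.png

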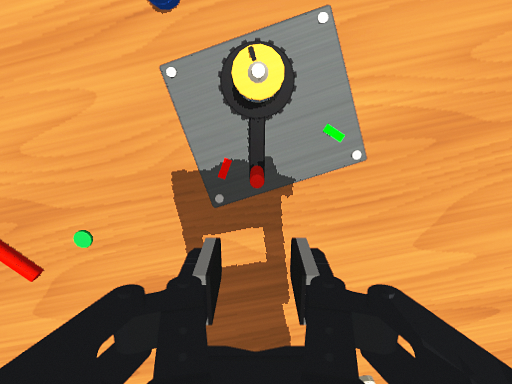

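The wrist view agrees: post at (257,177) between the fingers' line, cap at (258,72), green mark at (333,133). I'll lower the fingers astride the post.

>>> drive_tool(moves=[[0.5,1.5,43,0,0,0],[0,0,43,0,0,0],[0,0,40,0,0,0],[0,0,30,0,0,0],[0,0,15,0,0,0],[0,0,0,0,0,0]])

```text
time: 2.9
tool_pos: [0.4555, -0.0039, 0.0788]
tool_rot: [[0.979, -0.202, -0.002], [-0.202, -0.979, 0.0], [-0.002, 0.0, -1.0]]
force: [0.2, 0.6, 0.5]
width: 0.399
grasp_force: 0.0
```

```bash
python3 - <<'E'
from h import *
need(.456,-.0038,.078,258.2)
# arc rows: rotation per row -5 deg tool wz; straight push in tool y over chord
E
```

```text
t 2.9 pos [ 0.4555 -0.0039  0.0788] yawy -101.66 j6 1.74 F [0.2 0.6 0.5] w 0.399
tool shift mm [ 0.5 -0.2  0.8] wz 0.14062131359287378 tilt [-1.7e-03  3.0e-04 -1.0e+00]
```

>>> drive_tool(moves=[[0.3,7.85,0,0,0,-5],[0.3,7.85,0,0,0,-5],[0.3,7.85,0,0,0,-5],[0.3,7.85,0,0,0,-5],[0.3,7.85,0,0,0,-5],[0.3,7.85,0,0,0,-5],[0.3,7.85,0,0,0,-5],[0.3,7.85,0,0,0,-5],[0.3,7.85,0,0,0,-5],[0.3,7.85,0,0,0,-5],[0.3,7.85,0,0,0,-5],[0,0,0,0,0,0]])

```text
time: 4.4
tool_pos: [0.4792, -0.0844, 0.0806]
tool_rot: [[0.728, 0.685, 0.003], [0.685, -0.728, -0.001], [0.001, 0.002, -1.0]]
force: [-0.1, -0.1, -0.1]
width: 0.404
grasp_force: 0.0
```

```bash
python3 - <<'E'
from h import *
a=np.radians(226.7+6.4);need(*(AX+.09*np.array([np.cos(a),np.sin(a)])),.078,233.1+90)
c=viewer.calibration('wrist')
i=viewer.snapshot('wrist');cv2.imwrite('pics/w2.png',i[:,:,::-1])
c2=viewer.calibration('side');s=viewer.snapshot('side')
h=cv2.cvtColor(s,cv2.COLOR_RGB2HSV);m=((h[...,0]<6)|(h[...,0]>174))&(h[...,1]>170)&(h[...,2]>80)
k,_,st,ce=cv2.connectedComponentsWithStats(m.astype(np.uint8))
for j in range(1,k): 
  if 220<ce[j][0]<310 and 180<ce[j][1]<250: print(st[j],ce[j],plane(c2,*ce[j],.067))
lm=[.4823,-.0879]
print('lock px side',proj(c2,lm+[.067]),'wrist',proj(c,lm+[.088]))
E
```

```text
t 4.4 pos [ 0.4792 -0.0844  0.0806] yawy -46.76 j6 0.62 F [-0.1 -0.1 -0.1] w 0.404
tool shift mm [ 1.1 14.8  2.7] wz -9.859799694317076 tilt [ 0.0015  0.0021 -1.    ]
[272 195   5   2   6] [274.33333333 195.66666667] [ 0.46292636 -0.05214375  0.067     ]
[258 227   7   6  23] [261.08695652 229.7826087 ] [0.43390624 0.09006004 0.067     ]
lock px side [273.29229976 186.96825773] wrist [265.68646097 286.60195626]
```

View pics/w2.png

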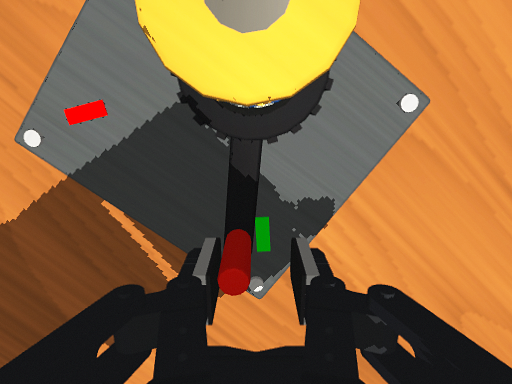

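The post at (235,280) rests on the trailing finger. The lock position projects to (266,287), about 14 mm farther, so I'll keep pushing along the arc.

>>> drive_tool(moves=[[0.5,5,1,0,0,-3.3],[0.5,5,1,0,0,-3.3],[0.3,4.7,0,0,0,-3.2],[0,0,0,0,0,0],[0,0,0,0,0,0]])

```text
time: 5.12
tool_pos: [0.4896, -0.093, 0.0775]
tool_rot: [[0.602, 0.798, 0.0], [0.798, -0.602, -0.0], [0.0, 0.0, -1.0]]
force: [0.1, -0.2, 0.7]
width: 0.397
grasp_force: 0.0
```

```bash
python3 - <<'E'
from h import *
a=np.radians(226.7+6.4);need(*(AX+.09*np.array([np.cos(a),np.sin(a)])),.078,233.1+90)
c=viewer.calibration('wrist')
i=viewer.snapshot('wrist');cv2.imwrite('pics/w3.png',i[:,:,::-1])
print('wrist lock',proj(c,[.4823,-.0879,.088]),'noz',proj(c,[*AX,.165]))
h=cv2.cvtColor(i,cv2.COLOR_RGB2HSV);m=((h[...,0]<6)|(h[...,0]>174))&(h[...,1]>170)&(h[...,2]>150)
k,_,st,ce=cv2.connectedComponentsWithStats(m.astype(np.uint8))
for j in range(1,k):
  if st[j,4]>60: print(st[j],ce[j],plane(c,*ce[j],.088))
E
```

```text
t 5.125 pos [ 0.4896 -0.093   0.0775] yawy -37.01 j6 0.43 F [ 0.1 -0.2  0.7] w 0.397
tool shift mm [-0.9  1.3 -0.5] wz -0.11344086794633768 tilt [ 2.e-04  4.e-04 -1.e+00]
wrist lock [232.02134655 291.15087531] noz [260.70760059 -61.01602773]
[ 55  72  45  21 733] [77.22783083 81.91678035] [0.49049695 0.00678753 0.088     ]
[216 273  31  27 623] [231.10272873 285.93579454] [ 0.48350952 -0.0857682   0.088     ]
```

View pics/w3.png

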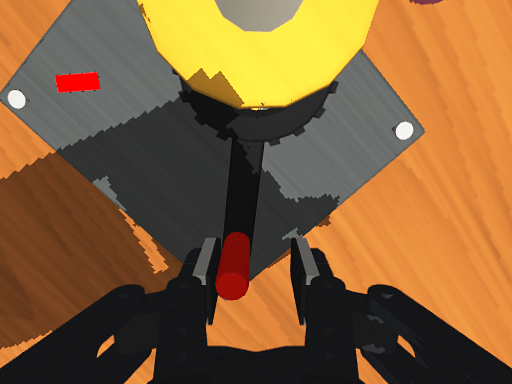

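The post at (231,286) matches the lock point (232,291), so the collar is at about 1.39 rad. I'll back off, rise and go over the cap.

>>> drive_tool(moves=[[0,-5,0,0,0,0],[0,0,-50,0,0,0],[0,0,-60,0,0,0],[0,0,-60,0,0,0],[0,0,0,0,0,0],[25,2,0,0,0,0],[25,2,0,0,0,0],[0,0,0,0,0,0]])

```text
time: 6.18
tool_pos: [0.5187, -0.0516, 0.2463]
tool_rot: [[0.6, 0.8, -0.001], [0.8, -0.6, 0.0], [-0.001, -0.001, -1.0]]
force: [-1.7, -0.6, -0.2]
width: 0.403
grasp_force: 0.0
```

```bash
python3 - <<'E'
from h import *
need(*AX,.141,-37)
c=viewer.calibration('wrist')
i=viewer.snapshot('wrist');cv2.imwrite('pics/w4.png',i[:,:,::-1])
print('noz',proj(c,[*AX,.165]))
h=cv2.cvtColor(i,cv2.COLOR_RGB2HSV);m=(h[...,0]>22)&(h[...,0]<33)&(h[...,1]>150)&(h[...,2]>150)
k,_,st,ce=cv2.connectedComponentsWithStats(m.astype(np.uint8))
j=1+st[1:,4].argmax();cs,_=cv2.findContours((_==j).astype(np.uint8),0,2) if False else cv2.findContours(m.astype(np.uint8),0,2)
q=max(cs,key=cv2.contourArea);e=cv2.minEnclosingCircle(q);print(e,plane(c,*e[0],.151))
E
```

```text
t 6.175 pos [ 0.5187 -0.0516  0.2463] yawy -36.85 j6 0.52 F [-1.7 -0.6 -0.2] w 0.403
tool shift mm [ 38.6   3.  105.2] wz 0.15192715469976292 tilt [-7.0e-04 -1.4e-03 -1.0e+00]
noz [259.04806864 156.95104156]
((259.1456298828125, 150.0291290283203), 25.13416290283203) [ 0.54565129 -0.02075545  0.151     ]
```

View pics/w4.png

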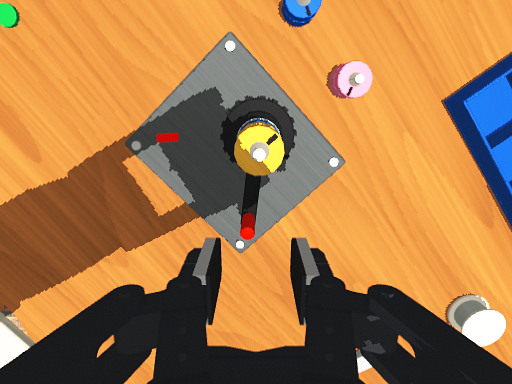

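The cap at (259,150) is as predicted. I'll centre over it, open and descend.

>>> drive_tool(moves=[[20,1.5,0,0,0,0],[19.5,1.5,0,0,0,0],[0,0,0,0,0,0],[0,0,30,0,0,0],[0,0,30,0,0,0],[0,0,25,0,0,0],[0,0,15,0,0,0],[0,0,5,0,0,0],[0,0,0,0,0,0]], fingers=-0.5)

```text
time: 7.35
tool_pos: [0.5452, -0.0229, 0.1426]
tool_rot: [[0.601, 0.799, 0.0], [0.799, -0.601, -0.0], [0.0, 0.0, -1.0]]
force: [-0.6, -0.5, 0.8]
width: 0.751
grasp_force: 0.0
```

>>> drive_tool(moves=[[0,0,0,0,0,0],[0,0,0,0,0,0],[0,0,0,0,0,0],[0,0,0,0,0,0],[0,0,0,0,0,0],[0,0,0,0,0,0]], fingers=1)

```text
time: 8.1
tool_pos: [0.5449, -0.0224, 0.1435]
tool_rot: [[0.601, 0.799, 0.0], [0.799, -0.601, 0.001], [0.001, -0.0, -1.0]]
force: [-3.2, 2.1, 7.2]
width: 0.399
grasp_force: 59.2
```

```bash
python3 - <<'E'
from h import *
need(*AX,.141,-37);print(robot.read_state()['moment'])
E
```

```text
t 8.1 pos [ 0.5449 -0.0224  0.1435] yawy -36.94 j6 0.58 F [-3.2  2.1  7.2] w 0.399
tool shift mm [-0.5 -0.6  2.5] wz 0.058078617019958756 tilt [ 6.e-04 -1.e-04 -1.e+00]
[ 0.37755483  0.56827189 -0.05436052]
```

Gripped at 34 mm. I'll feel the direction with small steps, counter-clockwise (seen from above) first.

>>> drive_tool(moves=[[0,0,0,0,0,-4],[0,0,0,0,0,-4],[0,0,0,0,0,-3],[0,0,0,0,0,-2],[0,0,0,0,0,0]])

```text
time: 8.72
tool_pos: [0.545, -0.0221, 0.1435]
tool_rot: [[0.406, 0.914, 0.0], [0.914, -0.406, 0.001], [0.001, -0.0, -1.0]]
force: [-2.6, 4.7, 6.3]
width: 0.398
grasp_force: 59.3
```

```bash
python3 - <<'E'
from h import *
need(*AX,.141,-37);print(robot.read_state()['moment'])
E
```

```text
t 8.725 pos [ 0.545  -0.0221  0.1435] yawy -23.92 j6 0.35 F [-2.6  4.7  6.3] w 0.398
tool shift mm [-0.7 -0.7  2.5] wz 13.0753885931137 tilt [ 0.0011 -0.     -1.    ]
[0.73559714 0.56290593 0.07417611]
```

>>> drive_tool(moves=[[0,0,0,0,0,-3],[0,0,0,0,0,-3],[0,0,0,0,0,0]])

```text
time: 9.1
tool_pos: [0.5449, -0.0222, 0.1434]
tool_rot: [[0.308, 0.952, 0.0], [0.952, -0.308, 0.001], [0.001, 0.0, -1.0]]
force: [-2.9, 3.9, 7.1]
width: 0.399
grasp_force: 59.3
```

```bash
python3 - <<'E'
from h import *
need(*AX,.141,-37);print(robot.read_state()['moment'])
E
```

```text
t 9.1 pos [ 0.5449 -0.0222  0.1434] yawy -17.91 j6 0.25 F [-2.9  3.9  7.1] w 0.399
tool shift mm [-0.6 -0.7  2.4] wz 19.09113998254162 tilt [ 0.001  0.    -1.   ]
[0.70567994 0.51609493 0.01018591]
```

No torque at 19°, so counter-clockwise is the free way. I'll continue to about 75°.

>>> drive_tool(moves=[[0,0,0,0,0,-7],[0,0,0,0,0,-7],[0,0,0,0,0,-7],[0,0,0,0,0,-7],[0,0,0,0,0,-7],[0,0,0,0,0,-7],[0,0,0,0,0,-7],[0,0,0,0,0,-7],[0,0,0,0,0,0]])

```text
time: 10.22
tool_pos: [0.5448, -0.0223, 0.1435]
tool_rot: [[-0.618, 0.786, 0.0], [0.786, 0.618, 0.001], [0.001, 0.0, -1.0]]
force: [-4.0, 2.8, 7.0]
width: 0.398
grasp_force: 59.4
```

```bash
python3 - <<'E'
from h import *
need(*AX,.141,-37);print(robot.read_state()['moment'])
E
```

```text
t 10.225 pos [ 0.5448 -0.0223  0.1435] yawy 38.15 j6 -0.73 F [-4.   2.8  7. ] w 0.398
tool shift mm [ 0.3 -0.7  2.5] wz 75.14522134942467 tilt [ 5.e-04  5.e-04 -1.e+00]
[0.53337287 0.63020251 0.10326145]
```

Turned 75° with no torque. Lift slowly.

>>> drive_tool(moves=[[0,0,-2,0,0,0],[0,0,-3,0,0,0],[0,0,-3,0,0,0],[0,0,0,0,0,0]])

```text
time: 10.72
tool_pos: [0.5453, -0.023, 0.1507]
tool_rot: [[-0.617, 0.787, 0.001], [0.787, 0.617, -0.0], [-0.001, 0.0, -1.0]]
force: [-0.3, 0.1, -1.6]
width: 0.397
grasp_force: 59.9
```

It bears just the cap's weight. Lift well clear.

>>> drive_tool(moves=[[0,0,-10,0,0,0],[0,0,-15,0,0,0],[0,0,-15,0,0,0],[0,0,-15,0,0,0],[0,0,-15,0,0,0],[0,0,-10,0,0,0],[0,0,-5,0,0,0],[0,0,0,0,0,0],[0,0,0,0,0,0],[0,0,0,0,0,0]])

```text
time: 11.98
tool_pos: [0.5447, -0.0228, 0.2348]
tool_rot: [[-0.617, 0.787, -0.001], [0.787, 0.617, 0.0], [0.001, -0.001, -1.0]]
force: [0.6, -0.2, -1.2]
width: 0.396
grasp_force: 59.9
```

```bash
python3 - <<'E'
from h import *
need(*AX,.141,-37);print(abs(robot.read_state()['joint_vel']).max())
a=viewer.snapshot('side');b=viewer.snapshot('wrist')
cv2.imwrite('pics/end.png',np.hstack([cv2.resize(a[100:292,150:406],(440,330)),cv2.resize(b,(340,330))])[:,:,::-1])
E
```

```text
t 11.975 pos [ 0.5447 -0.0228  0.2348] yawy 38.06 j6 -0.73 F [ 0.6 -0.2 -1.2] w 0.396
tool shift mm [ 0.5 -0.2 93.8] wz 75.0643654234085 tilt [ 7.e-04 -8.e-04 -1.e+00]
0.0023913758240410796
```

View pics/end.png

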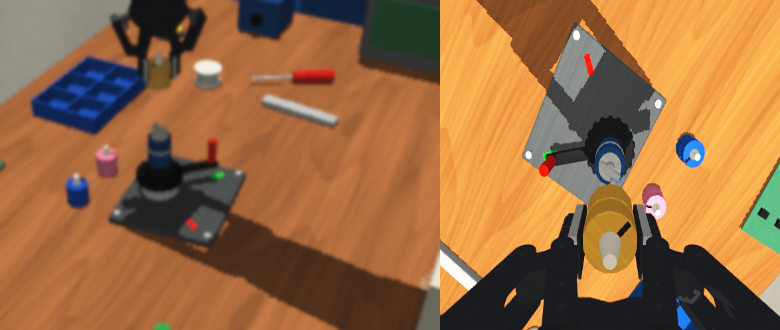

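The final picture shows the cap held level in the gripper at (160,70), well above the bare pump at (158,130). The lever and post are at the green mark (212,150), and the other items look undisturbed.

```bash
python3 -c "
from cell import ticket;print(ticket.sign_off())"
```

```text
the job is handed in; nothing more can be done
None
```

The job is handed in at about 12 s on the robot's clock: the collar is locked at about 1.39 rad, and the brass cap, which turned off counter-clockwise seen from above, is held level and still about 7 cm above the pump.

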